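# Point-and-check two reagents, then confirm

## Task

Do the point-and-check before a run: point with your fingertips at the cap of the brown amber bottle from two or three centimetres above it, without contact, and stay there for two seconds, then point in the same way at the clear media bottle with the blue cap. When both are shown, press the green confirm button on the bench right down and let it come up again. Do not touch or shift any container on the work area, and do not come down over any of the others.

Things in the scene. Friction and masses are not known exactly. Their poses are not given: they have to be found in the camera images.
- amber_top (a point): centre of the top of the black cap of the brown amber glass bottle (48 mm wide, 96 mm high, cap 35 mm wide) standing loose on the bench: the first to point at. z is up
- media_top (a point): centre of the top of the blue cap of the clear media bottle with grey liquid (60 mm wide, 138 mm high, cap 46 mm wide) standing loose on the bench: the second to point at. z is up
- dropper_top (a point): centre of the top of the yellow cap of the small white dropper bottle (42 mm wide, 84 mm high, cap 32 mm wide), loose; a bystander, not to be touched
- jar_top (a point): centre of the top of the red lid of a glass jar (68 mm wide, 97 mm high), loose, in the front part of the bench (other red-lidded jars stand farther back and do not count); a bystander, not to be touched
- tube_top (a point): highest point of the clear tapered tube that stands upside down on its orange cap (35 mm wide, 115 mm high), loose and light; a bystander, not to be touched
- confirm_top (a point): centre of the top face of the green round push button (34 mm wide) in a grey housing fixed to the bench to the right of the bottles; z is up
- confirm (a joint): travel of the green button: 0 released, 0.006 m fully down; it springs back by itself and takes 5 N to hold fully down
Not all that is in view belongs to the job. What is shaped like the part that bears confirm_top but black or purple is not meant.

How it is judged:
By the outcome, as a careful person would: the job done as asked, in the order asked, and still so for the second after the job is handed in, with the robot touching nothing.
It also fails if it takes over 56 s, if anything falls off the work surface, if the arm or the gripper's body presses on something with over 40 N, if the wrist force passes 120 N, or if a joint passes its speed limit or range.

## Robot

A 6-joint arm with a two-finger parallel gripper is mounted at the origin on a cart in front of the work surface, level with it; the furniture and walls round the work are solid. World frame = base frame: x ahead of the robot, y to its left, z up, the work surface at z = 0. Lengths are in mm, angles in rad, forces in N, time in s.
With the tool pointing down it reaches from about 300 to 875 mm from the base axis. Payload 4.2 kg.
Tool frame: the origin (TCP) lies at the centre of the arm's flange, where the gripper is bolted on; the fingertips stand robot.finger_overhang ahead of it and the grasp point (between the pads) lies 155 mm ahead of it (robot.finger_overhang is the distance from the TCP to the fingertips, in mm); z points along the fingers, y is the line along which they close (so a half turn about z gives the same grasp; the last joint's range is limited). The gripper opens to 85 mm and grips with 20 to 120 N. Pads are 22 mm wide; open, the fingers measure 114 mm over their backs; the gripper's body (76 mm by 85 mm) begins 54 mm behind the grasp point. The pads swing forward as they close: fully open they stand 13 mm farther back than shut.
Start: joints at [1.285, 0.32, 1.565, -0, 1.257, -0.02], TCP at [151.038, 554.807, 404.738] pointing down, gripper open.
Joint ranges: [-3.11, 3.11], [-0.84, 2.01], [0.21, 2.61], [-1.34, 4.49], [0.05, 2.63], [-2.56, 2.56]. Speed limits (rad/s): [2.57, 2.57, 3.14, 3.14, 3.14, 3.14].

## Interface

Orientations are given as a unit quaternion [x, y, z, w].
In Python, from rig import robot gives the robot as it stands.
- The arm moves only by the tool carry_out, never from a script. Its argument "targets" is a list of rows, each a list of 5 numbers: the shift along the tool's x, y, z in units of 25 mm (1.0 is 25 mm), then the turn about the tool's z in units of 5 degrees (1.0 is 5 degrees), then the closure, from 0 (fully open) to 1 (shut). In form: [[dx, dy, dz, yaw, fingers], ...]. A call has 1 to 10 rows; each row is the pose to reach, as a shift and turn from the pose commanded when the call began, along the tool's axes at that moment; what a row does not reach only later rows make up. A row lasts 1/8 s, in which the tool goes at most 62.5 mm and 10.7 degrees, less where a joint would pass 70% of its speed; a pose out of reach is approached as far as the arm can. A call with a gripper value outside its range is refused whole. The fingers move at their own pace and stop on an object; "force" is the grip in N (left out, the last holds). Time passes only in rows, so rows that repeat a pose let the fingers close. It gives the time, the measured TCP pose, the force, the opening and the grip force at its end, in the units of the state.
- robot.sense(): the state, without advancing time (a new reading comes with each control period).
- robot.read_camera(name): name is "side" or "top" or "wrist"; returns a dict with "pixels" (480x640x3 uint8, red, green, blue), "fx", "fy", "cx", "cy" (pixels), "dist_coeffs" ([k1, k2, p1, p2, k3] as OpenCV has them; the pictures are not rectified), "R" (3x3) and "t" (3): a world point X has camera coordinates R X + t; the wrist camera has in their place "T_tool_cam" (4x4, takes a point from camera to tool coordinates, whose origin is the TCP and whose axes are the flange's). Camera axes: x right, y down, z forward; pixel columns grow to the right and rows downward; lengths in mm; the calibration is good to about 2 mm. A picture is of the moment at which its call begins: read the wrist's pose just before it. There is no depth.
- robot.finish_job(): hands the job in; it is judged then, once.
The state is a dict: "clock": time; "joint_pos": joint angles; "qd": joint speeds; "effort": joint torques, N m; "tcp_pos": TCP position; "eef_rot": TCP orientation; "wrist_force": force on the tool from outside, world axes, zero at the start; "ft_torque": the same for the moment, N m; "gripper_width": opening from 0.0 (shut) to 1.0 (fully open); "grip_force": force on a finger pad.
Only numpy, scipy, OpenCV 4.12 (cv2) and the standard library are available. Lean on these libraries where they do the work, as an engineer would, in place of code of your own. Each camera call takes 0.05 s, during which the arm holds its last target. There are 200 camera calls.

## Working session

There is one attempt and no reset: what is moved stays moved. The work goes in short steps, Python scripts to look and compute and a tool call to move; the robot and the scene stay as the last step left them, time stands still between calls to the robot, and variables do not carry over. Pictures are saved under pics/ and viewed, at most 10 in all, crops included, and the job is handed in when it is done.

Besides the shell and the picture viewer there is one more tool, called after "Emit:" as name(argument=value, ...) on one line, values as JSON. carry_out: Moves the arm, as the interface text tells. Its arguments: {"type":"object","properties":{"targets":{"type":"array"},"force":{"type":"number"}},"required":["targets"]}

```bash
mkdir -p pics; cat > h.py <<'E'
import numpy as np, cv2, json
from rig import robot
from scipy.spatial.transform import Rotation as Ro
def grab(name,fn):
    s=robot.sense(); c=robot.read_camera(name)
    cv2.imwrite('pics/'+fn,cv2.cvtColor(c['pixels'],cv2.COLOR_RGB2BGR))
    K=np.array([[c['fx'],0,c['cx']],[0,c['fy'],c['cy']],[0,0,1.]])
    if 'R' in c: R=np.array(c['R']);t=np.array(c['t']).ravel()
    else:
        T=np.eye(4);T[:3,:3]=Ro.from_quat(s['eef_rot']).as_matrix();T[:3,3]=s['tcp_pos']
        M=np.linalg.inv(T@np.array(c['T_tool_cam']));R=M[:3,:3];t=M[:3,3]
    np.savez('pics/'+fn[:-4],K=K,d=np.array(c['dist_coeffs'],float),R=R,t=t,p=c['pixels'])
def cast(fn,uv,z):
    c=np.load('pics/'+fn+'.npz')
    n=cv2.undistortPoints(np.array([[uv]],float),c['K'],c['d']).ravel()
    o=-c['R'].T@c['t'];d=c['R'].T@np.array([n[0],n[1],1]);return o+d*(z-o[2])/d[2]
def proj(fn,X):
    c=np.load('pics/'+fn+'.npz')
    return cv2.projectPoints(np.array([X],float),cv2.Rodrigues(c['R'])[0],c['t'],c['K'],c['d'])[0].ravel()
E
python3 - <<'E'
from h import *
print(robot.finger_overhang); s=robot.sense(); print(s)
grab('top','top1.png');grab('side','side1.png');grab('wrist','wrist1.png')
for f in('top1','side1'):
    c=np.load(f'pics/{f}.npz');print(-c['R'].T@c['t'],c['R'][2])
E
```

```text
173.4
{'clock': 0.0, 'joint_pos': array([ 1.28498778e+00,  3.20282635e-01,  1.56570534e+00,  2.57357953e-05,
        1.25741716e+00, -2.00206056e-02]), 'qd': array([-0.00109702, -0.00068665,  0.00043599, -0.00111889,  0.00141044,
       -0.00043398]), 'effort': array([-9.95864175e-04, -4.15505612e+01, -2.34170580e+01, -4.09303550e-05,
        7.75930588e-03,  2.41560321e-05]), 'tcp_pos': array([150.99072879, 554.6318596 , 403.87709566]), 'eef_rot': array([ 1.32507037e-01,  9.91181650e-01, -8.93804405e-04, -1.50133152e-04]), 'wrist_force': array([-0.40300904, -0.33491322,  0.28896421]), 'ft_torque': array([ 0.04371771, -0.00300838,  0.01605292]), 'grip_force': 0.0, 'gripper_width': 0.9996368534990266}
[ 403.2611679     9.54841078 1198.19412502] [ 0.09704906  0.00468093 -0.99526859]
[ 217.11694546 -631.18119668  761.49420199] [ 0.31685568  0.66671883 -0.67460246]
```

View pics/top1.png

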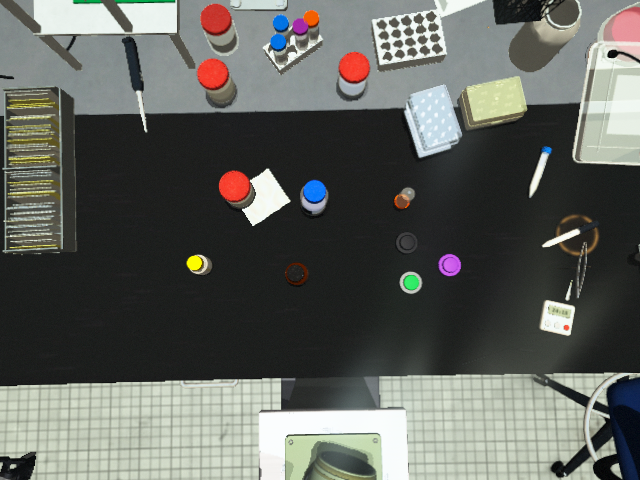

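View pics/side1.png

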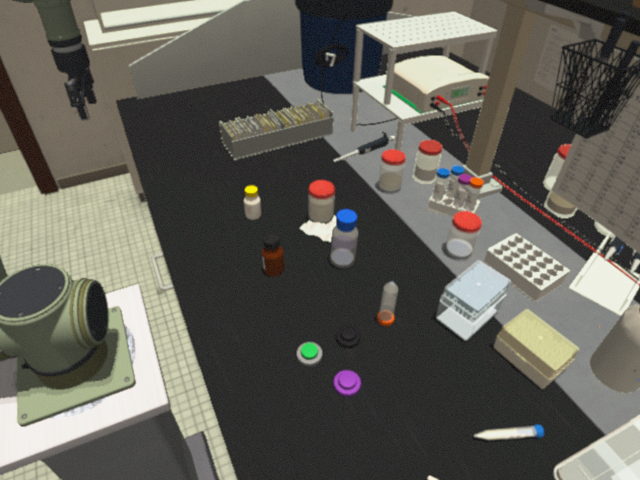

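Top view: amber bottle at (296,273), blue-capped media (315,192), dropper (195,263), red jar (236,187), upside-down tube (403,199), green button (411,283). Lookalikes: the purple (449,265) and black (406,243) buttons, the blue tube caps in the rack (280,25) and (278,43), and the red jars at the back. Side view: amber cap (272,242), media cap (347,217), green button (309,351).

```bash
python3 - <<'E'
from h import *
def cen(fn,box,f):
    p=np.load(f'pics/{fn}.npz')['p'].astype(int);u0,v0,u1,v1=box
    q=p[v0:v1,u0:u1];m=f(q[...,0],q[...,1],q[...,2]).astype(np.uint8)
    n,l,s,c=cv2.connectedComponentsWithStats(m);i=1+np.argmax(s[1:,4])
    x,y,w,h,a=s[i];return (x+w/2+u0-.5,y+h/2+v0-.5),(w,h,a)
blue=lambda r,g,b:(b>120)&(r<80);green=lambda r,g,b:(g>140)&(r<100)
red=lambda r,g,b:(r>140)&(g<70);yel=lambda r,g,b:(r>150)&(g>150)&(b<90);org=lambda r,g,b:(r>120)&(g<110)&(b<70)
for nm,bt,bs,f,z in[('media',(295,170,335,215),(330,205,362,235),blue,138),('green',(395,270,425,297),(295,338,325,365),green,None),
 ('jar',(215,165,255,210),(305,178,340,205),red,97),('drop',(180,250,215,280),(240,180,265,200),yel,84),('tubecap',(385,185,420,212),(370,305,400,330),org,10)]:
    a,wa=cen('top1',bt,f);b,wb=cen('side1',bs,f)
    zs=np.arange(0,200,.5);e=[np.linalg.norm(cast('top1',a,k)-cast('side1',b,k)) for k in zs];k=zs[np.argmin(e)]
    print(nm,a,wa,b,wb,'z',k,min(e).round(1),cast('top1',a,k).round(1),z and cast('top1',a,z).round(1))
print('amber',cast('top1',(297,273),96),cast('side1',(272,239),96))
t=cv2.imread('pics/top1.png')[250:295,270:325];s=cv2.imread('pics/side1.png')[225:285,245:300]
g=lambda i:cv2.resize(cv2.convertScaleAbs(i,alpha=2,beta=20),(390,400),interpolation=cv2.INTER_NEAREST)
cv2.imwrite('pics/crop1.png',np.hstack([g(t),g(s)]))
E
```

```text
media (np.float64(314.0), np.float64(190.5)) (np.int32(23), np.int32(22), np.int32(397)) (np.float64(346.0), np.float64(216.0)) (np.int32(21), np.int32(15), np.int32(246)) z 133.5 2.7 [605.9  27.9 133.5] [605.1  27.9 138. ]
green (np.float64(411.0), np.float64(282.0)) (np.int32(15), np.int32(15), np.int32(182)) (np.float64(309.0), np.float64(350.0)) (np.int32(17), np.int32(15), np.int32(191)) z 16.5 2.7 [ 420.9 -177.7   16.5] None
jar (np.float64(234.0), np.float64(185.5)) (np.int32(31), np.int32(30), np.int32(632)) (np.float64(321.5), np.float64(187.5)) (np.int32(26), np.int32(16), np.int32(87)) z 94.0 3.5 [627.6 194.7  94. ] [627.  194.2  97. ]
drop (np.float64(194.0), np.float64(262.5)) (np.int32(15), np.int32(14), np.int32(170)) (np.float64(250.5), np.float64(188.5)) (np.int32(12), np.int32(8), np.int32(78)) z 83.0 2.5 [469.8 280.2  83. ] [469.8 279.9  84. ]
tubecap (np.float64(401.5), np.float64(200.5)) (np.int32(16), np.int32(14), np.int32(61)) (np.float64(387.0), np.float64(319.5)) (np.int32(15), np.int32(10), np.int32(61)) z 0.0 5.8 [ 604.1 -165.8    0. ] [ 602.4 -164.4   10. ]
amber [442.94789689  66.71338853  96.        ] [447.80598509  65.23369801  96.        ]
```

View pics/crop1.png

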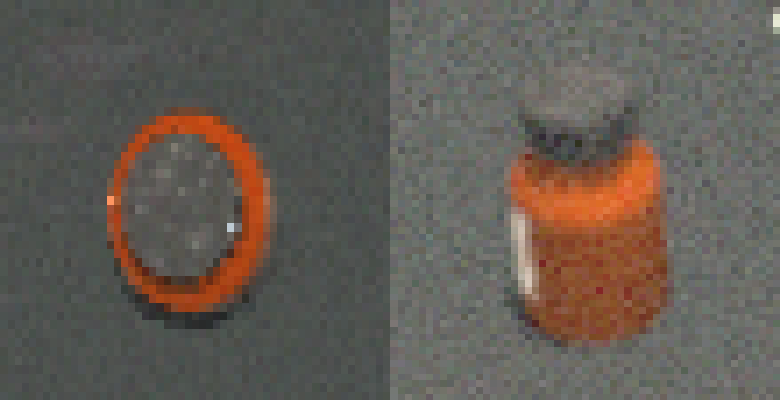

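Crop: the cap-top centre of the amber bottle is at about (295,272) in the top view and (271,239) in the side view. That confirms a brown bottle with a black cap near (446,68,96). I'll move above it at height with the fingers shut.

Emit:
carry_out(targets=[[-0.4, -0.4, 0, 0, 1], [-1.2, -1.1, 0, 0, 1], [-2.2, -2.1, 0, 0, 1], [-3.2, -3.0, 0, 0, 1], [-4.2, -4.0, 0, 0, 1], [-5.2, -4.9, 0, 0, 1], [-6.2, -5.9, 0, 0, 1], [-7.0, -6.7, 0, 0, 1], [-7.6, -7.2, 0, 0, 1], [-8, -7.6, 0, 0, 1]])

```text
clock: 1.4
tcp_pos: [294.4, 317.5, 404.8]
eef_rot: [0.133, 0.991, -0.0, 0.0]
wrist_force: [0.3, 0.1, -0.9]
gripper_width: -0.001
grip_force: 0.0
```

Emit:
carry_out(targets=[[-0.4, -0.4, 0, 0, 1], [-1.2, -1.1, 0, 0, 1], [-2.3, -2.2, 0, 0, 1], [-3.4, -3.2, 0, 0, 1], [-4.5, -4.3, 0, 0, 1], [-5.6, -5.3, 0, 0, 1], [-6.7, -6.4, 0, 0, 1], [-7.6, -7.3, 0, 0, 1], [-8.2, -7.8, 0, 0, 1], [-8.5, -8.1, 0, 0, 1]])

```text
clock: 2.65
tcp_pos: [446.3, 66.8, 404.6]
eef_rot: [0.133, 0.991, 0.0, -0.0]
wrist_force: [-0.6, 0.6, 0.8]
gripper_width: 0.001
grip_force: 0.0
```

```bash
python3 - <<'E'
from h import *
grab('wrist','w2.png');s=robot.sense();print(s['clock'],s['tcp_pos'],s['eef_rot'],s['gripper_width'])
for X in([446,68,96],[605,28,138],[421,-178,16]):print(proj('w2',X))
print(proj('w2',s['tcp_pos']+[0,0,-173.4]))
E
```

```text
2.7 [446.62593951  66.51540326 404.57040512] [ 1.32883708e-01  9.91131579e-01 -3.05494555e-04  1.42866155e-04] -0.003731106359495149
[314.81421359 233.05431759]
[318.7374586  442.53931367]
[ 81.04101504 252.84112831]
[312.54602775 307.49996791]
```

View pics/w2.png

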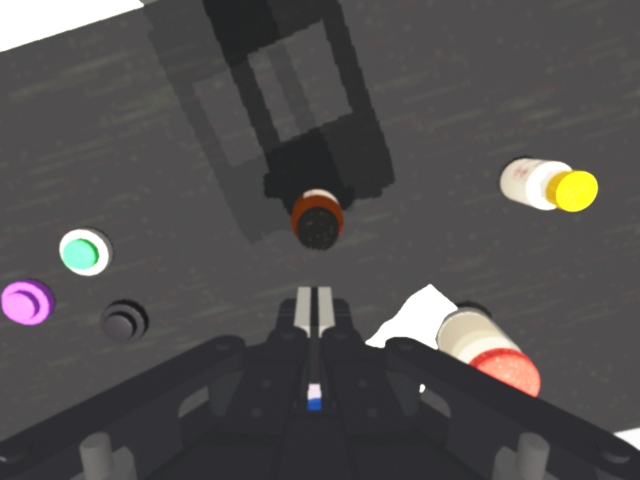

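The wrist view shows the amber cap centre at about (318,229) and the green button top at about (80,254). Both agree with the estimates to a few px.

```bash
python3 - <<'E'
from h import *
print(cast('w2',(318,229),96),cast('w2',(80,254),16))
E
```

```text
[443.4560511  71.3280323  96.       ] [ 421.87796441 -179.58627679   16.        ]
```

Emit:
carry_out(targets=[[0.1, 0.1, 0.3, 0, 1], [0.1, 0.1, 1.0, 0, 1], [0.1, 0.1, 1.8, 0, 1], [0.1, 0.1, 2.6, 0, 1], [0.1, 0.1, 3.3, 0, 1], [0.1, 0.1, 3.9, 0, 1], [0.1, 0.1, 4.2, 0, 1], [0.1, 0.1, 4.4, 0, 1], [0.1, 0.1, 4.4, 0, 1], [0.1, 0.1, 4.4, 0, 1]])

```text
clock: 3.95
tcp_pos: [444.4, 70.9, 295.1]
eef_rot: [0.132, 0.991, 0.0, 0.0]
wrist_force: [0.1, 0.3, -0.0]
gripper_width: 0.001
grip_force: 0.0
```

```bash
python3 - <<'E'
from h import *
grab('side','s3.png');grab('top','t3.png');s=robot.sense();print(s['clock'],s['tcp_pos'],s['wrist_force'])
i=cv2.imread('pics/s3.png')[170:290,210:370];cv2.imwrite('pics/s3c.png',cv2.resize(cv2.convertScaleAbs(i,alpha=1.8,beta=15),(800,600)))
E
```

```text
4.05 [444.33537719  70.8202337  295.11662161] [0.36403575 0.21195473 0.50628497]
```

View pics/s3c.png

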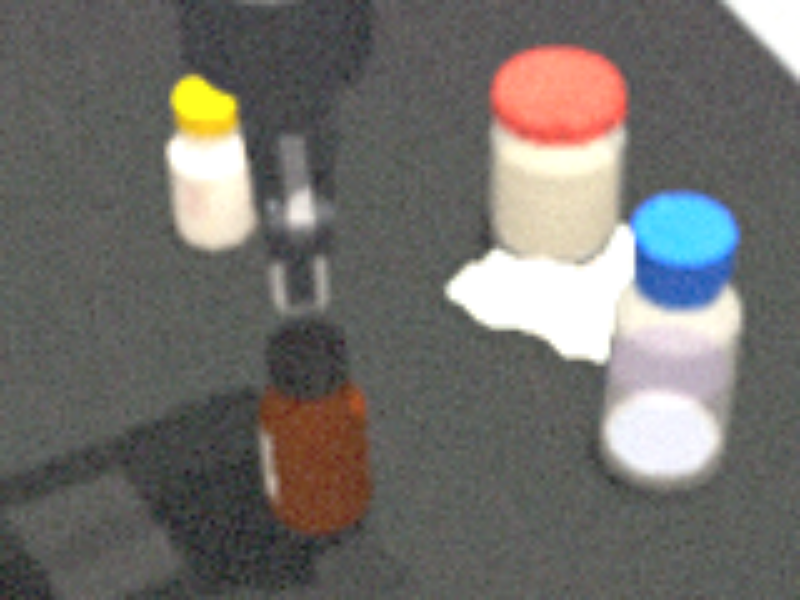

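The shut fingertips (crop 300,305) stand just above the amber cap (308,340) with a clear gap of about 25 mm. Now I'll hold there for over 2 s.

Emit:
carry_out(targets=[[0, 0, 0, 0, 1], [0, 0, 0, 0, 1], [0, 0, 0, 0, 1], [0, 0, 0, 0, 1], [0, 0, 0, 0, 1], [0, 0, 0, 0, 1], [0, 0, 0, 0, 1], [0, 0, 0, 0, 1], [0, 0, 0, 0, 1], [0, 0, 0, 0, 1]])

```text
clock: 5.3
tcp_pos: [444.2, 70.8, 294.7]
eef_rot: [0.133, 0.991, 0.0, -0.0]
wrist_force: [-0.8, 0.4, 0.1]
gripper_width: 0.001
grip_force: 0.0
```

Emit:
carry_out(targets=[[0, 0, 0, 0, 1], [0, 0, 0, 0, 1], [0, 0, 0, 0, 1], [0, 0, 0, 0, 1], [0, 0, 0, 0, 1], [0, 0, 0, 0, 1], [0, 0, 0, 0, 1], [0, 0, 0, 0, 1], [0, 0, 0, 0, 1], [0, 0, 0, 0, 1]])

```text
clock: 6.55
tcp_pos: [444.2, 70.8, 294.7]
eef_rot: [0.133, 0.991, 0.0, 0.0]
wrist_force: [0.6, -0.5, -0.2]
gripper_width: -0.005
grip_force: 0.0
```

Emit:
carry_out(targets=[[0, 0, -0.3, 0, 1], [0, 0, -1, 0, 1], [0, 0, -2, 0, 1], [0, 0, -3, 0, 1], [0, 0, -3.7, 0, 1], [0, 0, -4.2, 0, 1], [0, 0, -4.4, 0, 1], [0, 0, -4.4, 0, 1]])

```text
clock: 7.55
tcp_pos: [444.1, 70.8, 404.6]
eef_rot: [0.133, 0.991, 0.0, -0.0]
wrist_force: [0.4, 0.3, 0.1]
gripper_width: -0.005
grip_force: 0.0
```

Emit:
carry_out(targets=[[-0.3, 0, 0, 0, 1], [-1, 0, 0, 0, 1], [-2, 0, 0, 0, 1], [-3.1, 0, 0, 0, 1], [-4.2, 0, 0, 0, 1], [-5.2, 0, 0, 0, 1], [-6, 0, 0, 0, 1], [-6.5, 0, 0, 0, 1], [-6.7, 0, 0, 0, 1], [-6.7, 0, 0, 0, 1]])

```text
clock: 8.8
tcp_pos: [605.9, 26.8, 404.5]
eef_rot: [0.133, 0.991, 0.0, -0.0]
wrist_force: [0.1, 0.5, 0.4]
gripper_width: 0.003
grip_force: 0.0
```

```bash
python3 - <<'E'
from h import *
grab('wrist','w4.png');s=robot.sense();print(s['clock'],s['tcp_pos'],s['eef_rot'])
print(proj('w4',[605.5,28,138]))
p=np.load('pics/w4.npz')['p'].astype(int);m=((p[...,2]>120)&(p[...,0]<90)&(p[...,1]<190)).astype(np.uint8)
n,l,st,c=cv2.connectedComponentsWithStats(m)
for i in range(1,n):
    if st[i,4]>150:
        x,y,w,h,a=st[i];print(st[i],cast('w4',(x+w/2-.5,y+h/2-.5),138))
E
```

```text
8.85 [605.57096183  26.84826547 404.60298655] [ 1.32478094e-01  9.91185886e-01  5.14853728e-05 -3.01966000e-04]
[315.0785342  247.40566057]
[ 283  213   64   68 3406] [604.77145273  27.78523883 138.        ]
```

View pics/w4.png

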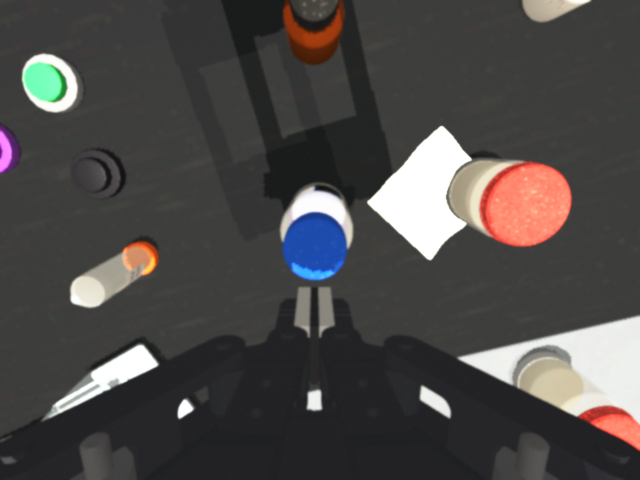

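The blue cap is at (315,247) in the wrist view, as predicted. Descend 67.5 mm and hold.

Emit:
carry_out(targets=[[0, 0, 0.3, 0, 1], [0, 0, 0.8, 0, 1], [0, 0, 1.4, 0, 1], [0, 0, 2, 0, 1], [0, 0, 2.4, 0, 1], [0, 0, 2.6, 0, 1], [0, 0, 2.7, 0, 1], [0, 0, 2.7, 0, 1], [0, 0, 2.7, 0, 1], [0, 0, 2.7, 0, 1]])

```text
clock: 10.1
tcp_pos: [605.9, 26.8, 337.6]
eef_rot: [0.133, 0.991, 0.0, 0.0]
wrist_force: [-0.6, 0.5, 0.0]
gripper_width: -0.0
grip_force: 0.0
```

Emit:
carry_out(targets=[[0, 0, 0, 0, 1], [0, 0, 0, 0, 1], [0, 0, 0, 0, 1], [0, 0, 0, 0, 1], [0, 0, 0, 0, 1], [0, 0, 0, 0, 1], [0, 0, 0, 0, 1], [0, 0, 0, 0, 1], [0, 0, 0, 0, 1], [0, 0, 0, 0, 1]])

```text
clock: 11.35
tcp_pos: [605.8, 26.8, 337.2]
eef_rot: [0.133, 0.991, 0.0, 0.0]
wrist_force: [-0.8, -0.2, 0.4]
gripper_width: 0.001
grip_force: 0.0
```

Emit:
carry_out(targets=[[0, 0, 0, 0, 1], [0, 0, 0, 0, 1], [0, 0, 0, 0, 1], [0, 0, 0, 0, 1], [0, 0, 0, 0, 1], [0, 0, 0, 0, 1], [0, 0, 0, 0, 1], [0, 0, 0, 0, 1], [0, 0, 0, 0, 1], [0, 0, 0, 0, 1]])

```text
clock: 12.6
tcp_pos: [605.8, 26.8, 337.2]
eef_rot: [0.132, 0.991, 0.0, 0.0]
wrist_force: [-0.2, 0.6, 0.4]
gripper_width: -0.0
grip_force: 0.0
```

Emit:
carry_out(targets=[[0, 0, -0.3, 0, 1], [0, 0, -0.9, 0, 1], [0, 0, -1.7, 0, 1], [0, 0, -2.3, 0, 1], [0, 0, -2.6, 0, 1], [0, 0, -2.7, 0, 1], [0, 0, -2.7, 0, 1]])

```text
clock: 13.48
tcp_pos: [605.7, 26.8, 404.3]
eef_rot: [0.133, 0.991, -0.0, -0.0]
wrist_force: [0.9, 0.0, -1.1]
gripper_width: 0.004
grip_force: 0.0
```

Emit:
carry_out(targets=[[0.2, -0.4, 0, 0, 1], [0.7, -1.4, 0, 0, 1], [1.4, -2.8, 0, 0, 1], [2.2, -4.4, 0, 0, 1], [3, -6, 0, 0, 1], [3.8, -7.6, 0, 0, 1], [4.4, -8.8, 0, 0, 1], [4.8, -9.6, 0, 0, 1], [4.95, -9.9, 0, 0, 1], [4.95, -9.9, 0, 0, 1]])

```text
clock: 14.72
tcp_pos: [421.1, -179.7, 404.6]
eef_rot: [0.133, 0.991, 0.0, -0.0]
wrist_force: [0.4, -0.2, 0.6]
gripper_width: 0.001
grip_force: 0.0
```

```bash
python3 - <<'E'
from h import *
grab('wrist','w5.png');grab('side','s5.png');s=robot.sense();print(s['clock'],s['tcp_pos'],s['eef_rot'])
print(proj('w5',[421.5,-179,16]))
p=np.load('pics/w5.npz')['p'].astype(int);m=((p[...,1]>110)&(p[...,0]<p[...,1]-50)).astype(np.uint8)
n,l,st,c=cv2.connectedComponentsWithStats(m)
for i in range(1,n):
    if st[i,4]>150:
        x,y,w,h,a=st[i];print(st[i],cast('w5',(x+w/2-.5,y+h/2-.5),16),cast('w5',(x+w/2-.5,y+h/2-.5),25))
E
```

```text
14.825 [ 421.72475127 -179.1802595   404.59348249] [1.32336697e-01 9.91204797e-01 2.12956574e-04 5.71924269e-05]
[314.21272559 215.37245422]
[299 200  33  33 825] [ 422.33576062 -178.39710824   16.        ] [ 420.67142755 -177.97191013   25.        ]
[ 604  379   36   47 1348] [731.50207831 111.09745441  16.        ] [722.08384718 104.2621225   25.        ]
```

View pics/w5.png

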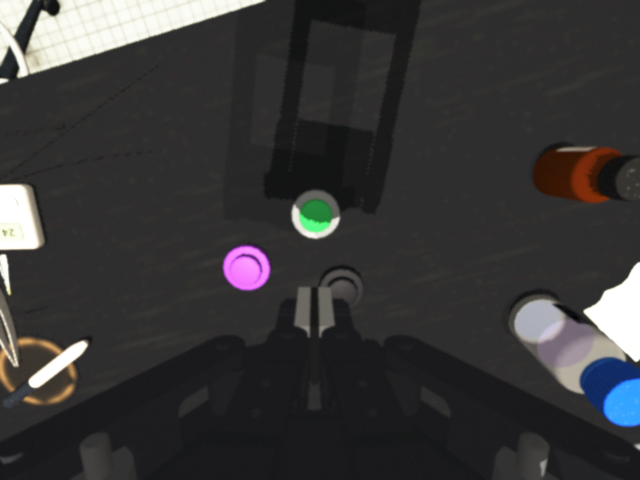

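The green button (315,216) lies under the fingertips; the purple and black ones stay clear. Descend to about 36 mm, then feel for it in small steps.

Emit:
carry_out(targets=[[0, 0, 0.4, 0, 1], [0, 0, 1.4, 0, 1], [0, 0, 2.6, 0, 1], [0, 0, 3.9, 0, 1], [0, 0, 5.1, 0, 1], [0, 0, 6.2, 0, 1], [0, 0, 7, 0, 1], [0, 0, 7.5, 0, 1], [0, 0, 7.8, 0, 1], [0, 0, 7.8, 0, 1]])

```text
clock: 16.08
tcp_pos: [421.5, -179.4, 209.5]
eef_rot: [0.132, 0.991, 0.0, -0.0]
wrist_force: [-1.3, -0.2, -1.0]
gripper_width: -0.0
grip_force: 0.0
```

Emit:
carry_out(targets=[[0, 0, 0.1, 0, 1], [0, 0, 0.2, 0, 1], [0, 0, 0.3, 0, 1], [0, 0, 0.4, 0, 1], [0, 0, 0.4, 0, 1]])

```text
clock: 16.7
tcp_pos: [421.3, -179.5, 199.5]
eef_rot: [0.133, 0.991, 0.0, -0.0]
wrist_force: [0.2, -0.2, 0.1]
gripper_width: -0.002
grip_force: 0.0
```

Emit:
carry_out(targets=[[0, 0, 0.1, 0, 1], [0, 0, 0.1, 0, 1]])

```text
clock: 16.95
tcp_pos: [421.3, -179.4, 197.0]
eef_rot: [0.132, 0.991, 0.0, -0.0]
wrist_force: [0.3, 0.1, 0.3]
gripper_width: -0.001
grip_force: 0.0
```

Emit:
carry_out(targets=[[0, 0, 0.1, 0, 1], [0, 0, 0.1, 0, 1]])

```text
clock: 17.2
tcp_pos: [421.5, -179.5, 194.7]
eef_rot: [0.133, 0.991, -0.0, 0.0]
wrist_force: [-0.5, 0.3, 2.1]
gripper_width: 0.001
grip_force: 0.9
```

Emit:
carry_out(targets=[[0, 0, 0.1, 0, 1], [0, 0, 0.1, 0, 1]])

```text
clock: 17.45
tcp_pos: [421.5, -179.5, 192.2]
eef_rot: [0.133, 0.991, -0.0, 0.0]
wrist_force: [0.1, -0.9, 3.3]
gripper_width: 0.002
grip_force: 1.6
```

Emit:
carry_out(targets=[[0, 0, 0.1, 0, 1], [0, 0, 0.1, 0, 1]])

```text
clock: 17.7
tcp_pos: [421.5, -179.6, 189.7]
eef_rot: [0.133, 0.991, -0.0, 0.0]
wrist_force: [-1.1, -0.0, 5.3]
gripper_width: -0.0
grip_force: 2.3
```

Emit:
carry_out(targets=[[0, 0, 0.05, 0, 1], [0, 0, 0.05, 0, 1]])

```text
clock: 17.95
tcp_pos: [421.5, -179.5, 189.3]
eef_rot: [0.132, 0.991, -0.0, 0.0]
wrist_force: [-2.1, 0.9, 13.0]
gripper_width: 0.002
grip_force: 6.3
```

The force has jumped to 13 N at the stop, so the button is fully down. Hold briefly, then retreat.

Emit:
carry_out(targets=[[0, 0, 0.03, 0, 1], [0, 0, 0.03, 0, 1], [0, 0, 0.03, 0, 1], [0, 0, 0.03, 0, 1]])

```text
clock: 18.45
tcp_pos: [421.5, -179.5, 189.2]
eef_rot: [0.132, 0.991, -0.0, 0.001]
wrist_force: [-2.9, 1.6, 19.2]
gripper_width: -0.0
grip_force: 9.5
```

Emit:
carry_out(targets=[[0, 0, -0.2, 0, 1], [0, 0, -0.5, 0, 1], [0, 0, -1.1, 0, 1], [0, 0, -2, 0, 1], [0, 0, -3, 0, 1], [0, 0, -4, 0, 1], [0, 0, -4.7, 0, 1], [0, 0, -5, 0, 1], [0, 0, -5, 0, 1], [0, 0, -5, 0, 1]])

```text
clock: 19.7
tcp_pos: [421.1, -179.4, 311.8]
eef_rot: [0.132, 0.991, 0.0, -0.001]
wrist_force: [0.4, 0.9, 0.4]
gripper_width: -0.001
grip_force: 0.0
```

```bash
python3 - <<'E'
from h import *
grab('top','t6.png');s=robot.sense();print(s['clock'],s['tcp_pos'],s['wrist_force'])
grab('side','s6.png');a=np.load('pics/side1.npz')['p'];b=np.load('pics/s6.npz')['p']
d=cv2.absdiff(a,b).max(2)
for n,(u0,v0,u1,v1) in dict(amber=(258,232,290,280),media=(330,207,362,270),drop=(242,185,264,220),jar=(305,180,338,222),tube=(374,280,402,328)).items():print(n,(d[v0:v1,u0:u1]>60).sum())
E
```

```text
19.75 [ 421.15132304 -179.37874755  311.83139625] [ 0.19951782 -0.04627758  0.09377165]
amber 0
media 77
drop 0
jar 565
tube 0
```

View pics/s6.png

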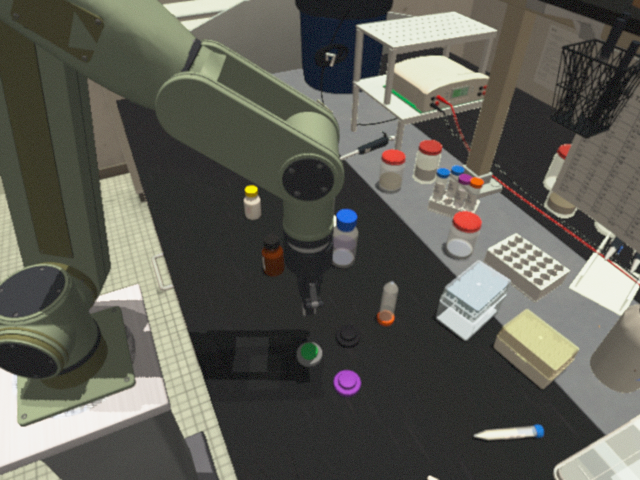

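The jar at (322,200) and the edge of the media bottle are only hidden by the arm. Every visible bottle stands where it was, and the robot is touching nothing.

```bash
python3 -c "
from rig import robot
print(robot.finish_job())"
```

```text
the job is handed in; nothing more can be done
None
```

I pointed at the amber cap and then the blue media cap, each from about 25 mm above for over 2 s, then pressed the green button to its stop and released it, and handed the job in at about 20 s with no sign of any container being touched (the arm hid the red-lidded jar in the final picture).

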